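# Pick an amber bottle from a flap-covered stock bin and pack it

## Task

Raise the see-through flap of the blue stock bin, take out the amber bottle and stand it upright on the grey cushion pad in the empty cell of the shipping carton, setting it down rather than dropping it. The flap falls shut by itself, slowly, when nothing holds it: leave it fully shut, and leave the green bottle, the packed jar and everything else on the bench where they stand.

Things in the scene. Friction and masses are not known exactly. Their poses are not given: they have to be found in the camera images.
- bin: Blue stock bin fixed to the bench, 210 (own x) x 280 (y) x 100 mm high, walls and floor 5 mm; its front (own -x side) is only 60 mm high, so a gripper can slant in (about 30 degrees) from the front under the raised flap. Origin: centre of its underside. Two bottles stand inside, each about 70 mm behind the front outer face and 55 mm left or right of the middle.
- flap (a joint): Angle of the clear, black-rimmed flap, rad: 0 = shut, level on the rim; 1.4 = its stop, short of upright, so it always falls shut. 0.1 kg with a damper (0.8 N m s/rad): lifting the bar takes 0.5 N plus 1.3 N per 0.1 m/s. Let go at 1.25 it sinks to 0.9 in 5 s, is shut in about 12 s. It may lean on gripper or arm, but do not push down on it.
- flap_hinge (a point): Middle of the flap's hinge axis (along the bin's y), at the bin's rear top edge, 105 mm behind the bin's middle and 101 mm above the bench. Its axes are those of the bin.
- flap_bar (a point): Middle of the flap's red round pull bar: 12 mm diameter, 150 mm long along the bin's y, on two arms 70 mm either side. Shut, it lies 45 mm ahead of the bin's front face (39 mm gap), 105 mm above the bench; it swings at 250 mm radius about the hinge (3 mm above it when shut). Can be pinched from above, fingers before and behind it, and turns in the pinch.
- amber_center (a point): Centre, half-way up, of the amber glass bottle, black cap, white label: 90 mm tall overall, 40 mm diameter from its foot to 60 mm up, then a shoulder and a 26 mm cap over the top 15 mm. 80 to 170 g. z axis = the bottle's own axis. It stands on the bin's floor, 5 mm above the bench.
- green_center (a point): Centre of the green bottle with a white cap, same shape and size, standing in the other half of the bin; stays where it is.
- carton: Open shallow brown cardboard shipping carton fixed to the bench, 132 (own x) x 225 (own y) x 65 mm high, walls and floor 5 mm; a 55 mm high cardboard wall across its middle makes two cells side by side along its y, each 122 mm (x) x 107 mm (y). Origin: centre of its underside. One cell holds the jar, the other only the pad.
- pad_top (a point): Centre of the top face of the grey cushion pad, 100 x 94 mm and 6 mm thick, fixed on the floor of the carton's empty cell; its top lies 11 mm above the bench and its axes are those of the carton.
- jar_center (a point): Centre of the jar standing in the carton's other cell, 52 mm diameter, 70 mm tall; stays where it is.
- tape_center (a point): Bystander: centre of a roll of tape lying flat behind the middle of the bench, 100 mm diameter, 48 mm tall.
- parcel_center (a point): Bystander: centre of a small closed cardboard parcel on the right, 100 x 140 x 70 mm.
- mug_center (a point): Bystander: centre of a white mug on the right, 80 mm diameter, 95 mm tall.
- scanner_center (a point): Bystander: head of a grey and black hand scanner lying on the left, about 145 x 70 x 30 mm.
- can_center (a point): Bystander: centre of a can with a yellow band on the left, 66 mm diameter, 120 mm tall.
Not all that is in view belongs to the job. What is shaped like the part that bears jar_center but brown, red or turquoise is not meant.

How it is judged:
By the outcome, as a careful person would: the job done as asked, in the order asked, and still so for the second after the job is handed in, with the robot touching nothing.
It also fails if it takes over 58 s, if anything falls off the work surface, if the arm or the gripper's body presses on something with over 40 N, if the wrist force passes 120 N, or if a joint passes its speed limit or range.

## Robot

A 6-joint arm with a two-finger parallel gripper is mounted at the origin on the work surface. World frame = base frame: x ahead of the robot, y to its left, z up, the work surface at z = 0. Lengths are in mm, angles in rad, forces in N, time in s.
With the tool pointing down it reaches from about 375 to 925 mm from the base axis. Payload 5.7 kg.
Tool frame: the origin (TCP) lies on the centre line of the jaws, within the pads' length; the fingertips stand arm.tips_ahead ahead of it and the grasp point (between the pads) lies 8 mm behind it (arm.tips_ahead is the distance from the TCP to the fingertips, in mm); z points along the fingers, y is the line along which they close (so a half turn about z gives the same grasp; the last joint's range is limited). The gripper opens to 85 mm and grips with 20 to 120 N. Pads are 22 mm wide; open, the fingers measure 114 mm over their backs; the gripper's body (76 mm by 85 mm) begins 54 mm behind the grasp point. The pads swing forward as they close: fully open they stand 13 mm farther back than shut.
Start: joints at [1.205, 0.359, 1.51, -0, 1.272, -0.115], TCP at [148.902, 581.199, 242.267] pointing down, gripper open.
Joint ranges: [-2.97, 2.97], [-1.01, 2.36], [0.21, 2.38], [-0.96, 4.11], [0.2, 2.71], [-2.98, 2.98]. Speed limits (rad/s): [2.39, 2.39, 3.14, 3.14, 3.14, 3.14].

## Interface

Orientations are given as a unit quaternion [x, y, z, w].
In Python, from workcell import arm, imaging, workorder gives the robot as it stands.
- The arm moves only by the shell command python3 -m crank 'ROWS' [FORCE]. ROWS is JSON, a list of rows, each a list of 7 numbers: the shift along the tool's x, y, z scaled (see below), then the turn, a rotation vector about the tool's x, y, z scaled (see below), then the opening, from 0 (shut) to 1 (fully open). In form: [[dx, dy, dz, rx, ry, rz, claw], ...]. A call has 1 to 10 rows; each row is the pose to reach, as a shift and turn from the pose commanded when the call began, along the tool's axes at that moment, turning the shorter way round; what a row does not reach only later rows make up. The controller multiplies each number of a shift by 0.3 m and each number of a turn by 180 degrees. A row lasts 1/8 s, in which the tool goes at most 62.5 mm and 10.7 degrees, less where a joint would pass 70% of its speed; a pose out of reach is approached as far as the arm can. A call with a number of a shift or a turn outside -1 to 1 is refused whole. A call with a gripper value outside its range is refused whole. The fingers move at their own pace and stop on an object; FORCE is the grip in N (left out, the last holds). Time passes only in rows, so rows that repeat a pose let the fingers close. It gives the time, the measured TCP pose, the force, the opening and the grip force at its end, in the units of the state.
- arm.state(): the state, without advancing time (a new reading comes with each control period).
- imaging.camera(name): name is "side" or "top" or "wrist"; returns a dict with "img" (400x640x3 uint8, red, green, blue), "fx", "fy", "cx", "cy" (pixels), "k1" (the pictures are not rectified: a ray, as slopes to the right and down, at radius r is drawn at 1 + k1 r^2 times it, then the intrinsics apply), "R" (3x3) and "t" (3): a world point X has camera coordinates R X + t. Camera axes: x right, y down, z forward; pixel columns grow to the right and rows downward; lengths in mm; the calibration is good to about 2 mm. A picture is of the moment at which its call begins. There is no depth.
- workorder.finish_job(): hands the job in; it is judged then, once.
The state is a dict: "t": time; "q": joint angles; "joint_velocities": joint speeds; "tau": joint torques, N m; "eef_pos": TCP position; "eef_rot": TCP orientation; "contact_force": force on the tool from outside, world axes, zero at the start; "moment": the same for the moment, N m; "opening": opening from 0.0 (shut) to 1.0 (fully open); "grasp_force": force on a finger pad.
Only numpy, scipy, OpenCV 4.12 (cv2) and the standard library are available. Lean on these libraries where they do the work, as an engineer would, in place of code of your own. Each camera call takes 0.05 s, during which the arm holds its last target. There are 200 camera calls.

## Working session

There is one attempt and no reset: what is moved stays moved. The work goes in short steps, Python scripts to look and compute and a shell command to move; the robot and the scene stay as the last step left them, time stands still between calls to the robot, and variables do not carry over. Pictures are saved under pics/ and viewed, at most 10 in all, crops included, and the job is handed in when it is done.

```bash
ls; mkdir -p pics; python3 - <<'E'
from workcell import arm, imaging
import cv2,pickle
d={}
for n in("side","top","wrist"):
    c=imaging.camera(n);d[n]=c;cv2.imwrite(f"pics/{n}0.png",c["img"][:,:,::-1])
    print(n,c["fx"],c["k1"],-c["R"].T@c["t"],c["R"][2])
pickle.dump(d,open("d0.pkl","wb"))
print(arm.state(),arm.tips_ahead)
E
```

```text
pics
side 424.61488895970615 -0.06080193719389906 [  94.08155205 -906.28544074  952.61635673] [ 0.36032881  0.68048244 -0.63804921]
top 382.807630286947 -0.06190377134698191 [ 335.09013566  -27.71218385 1269.24304243] [ 0.20133512  0.01905981 -0.97933697]
wrist 322.2020657294107 -0.026035200330145326 [ 81.48180782 598.27529755 374.03214849] [ 0.26322391 -0.06906268 -0.96225959]
{'t': 0.15, 'q': array([ 1.20493527e+00,  3.59390577e-01,  1.51123186e+00,  3.04142182e-06,
        1.27250531e+00, -1.15114315e-01]), 'joint_velocities': array([-1.32984722e-04, -1.10524845e-04, -4.10175244e-03, -1.76552939e-04,
        7.06242062e-04, -5.62941686e-05]), 'tau': array([-5.21340571e-04, -5.28024352e+01, -2.78929996e+01, -1.10866761e-04,
        8.18711997e-03, -6.39102254e-06]), 'eef_pos': array([148.69715137, 580.72622922, 241.5980155 ]), 'eef_rot': array([ 1.25045591e-01,  9.92150700e-01, -7.45111446e-04, -1.84222678e-04]), 'contact_force': array([-0.62692662,  0.35877216,  0.24068897]), 'moment': array([-0.0221798 , -0.01233522, -0.01278495]), 'grasp_force': 0.0, 'opening': 0.9972727232408144} 11.0
```

View pics/top0.png

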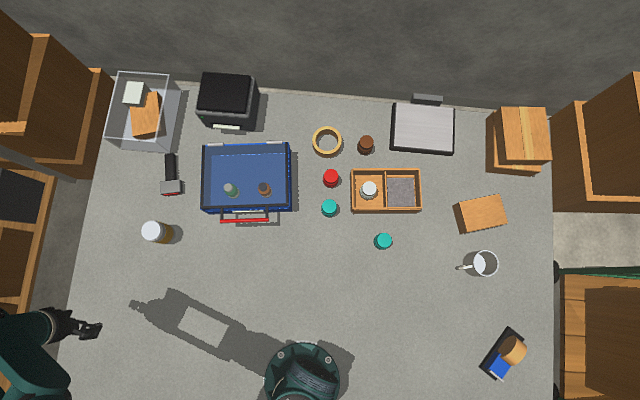

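View pics/side0.png

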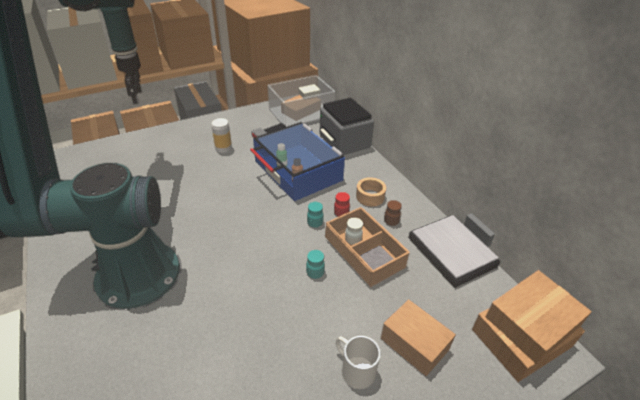

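Top view: the bin is at (247,177) with its red bar at about (245,220). Amber (black/brown cap) is at (264,188) and green at (231,190). The carton is at (386,190), with the grey pad cell on the right at (404,192) and the jar at (369,188). The side view agrees.

```bash
cat > h.py <<'E'
import numpy as np,cv2,pickle
def K(c): return np.array([[c["fx"],0,c["cx"]],[0,c["fy"],c["cy"]],[0,0,1.]]),np.array([c["k1"],0,0,0.])
def ray(c,px):
    k,dd=K(c); u=cv2.undistortPoints(np.array(px,float).reshape(-1,1,2),k,dd)[:,0]
    d=np.c_[u,np.ones(len(u))]@c["R"]; return -c["R"].T@c["t"],d
def plane(c,px,z):
    o,d=ray(c,px); return o+d*((z-o[2])/d[:,2])[:,None]
def tri(c1,p1,c2,p2):
    A=np.zeros((3,3));b=np.zeros(3)
    for c,p in((c1,p1),(c2,p2)):
        o,d=ray(c,[p]);d=d[0]/np.linalg.norm(d[0]);M=np.eye(3)-np.outer(d,d);A+=M;b+=M@o
    return np.linalg.solve(A,b)
def proj(c,X):
    k,dd=K(c);return cv2.projectPoints(np.array(X,float).reshape(-1,1,3),cv2.Rodrigues(c["R"])[0],c["t"],k,dd)[0][:,0]
def comps(c,lo,hi,roi,n=3):
    x0,y0,x1,y1=roi;h=cv2.cvtColor(c["img"],cv2.COLOR_RGB2HSV)
    m=np.zeros(h.shape[:2],np.uint8);m[y0:y1,x0:x1]=cv2.inRange(h,np.array(lo),np.array(hi))[y0:y1,x0:x1]
    cs=sorted(cv2.findContours(m,cv2.RETR_EXTERNAL,cv2.CHAIN_APPROX_NONE)[0],key=cv2.contourArea)[::-1]
    return m,cs[:n]
E
python3 - <<'E'
from h import *
np.set_printoptions(precision=1,suppress=True)
d=pickle.load(open("d0.pkl","rb"));c=d["top"];s=d["side"]
def red(c,roi):
    h=cv2.cvtColor(c["img"],cv2.COLOR_RGB2HSV);m=((h[...,0]<8)|(h[...,0]>172))&(h[...,1]>140)&(h[...,2]>90)
    z=np.zeros_like(m);x0,y0,x1,y1=roi;z[y0:y1,x0:x1]=m[y0:y1,x0:x1];return np.argwhere(z)[:,::-1].astype(float)
p=red(c,(205,195,290,235));P=plane(c,p,105)[:,:2]
r=cv2.minAreaRect(P.astype(np.float32));print("bar",len(p),r,p.min(0),p.max(0))
m,cs=comps(c,(100,100,40),(130,255,255),(190,130,310,225),1)
P=plane(c,cs[0][:,0],100)[:,:2];print("bin@100",cv2.minAreaRect(P.astype(np.float32)))
m,cs=comps(c,(8,70,60),(25,255,255),(345,160,430,220),1)
P=plane(c,cs[0][:,0],65)[:,:2];print("carton",cv2.minAreaRect(P.astype(np.float32)))
m,cs=comps(c,(0,0,60),(179,60,150),(388,175,418,212),1)
P=plane(c,cs[0][:,0],11)[:,:2];print("pad",cv2.minAreaRect(P.astype(np.float32)))
cr=cv2.resize(c["img"][135:230,190:430],None,fx=3.3,fy=3.3,interpolation=2)
sr=cv2.resize(s["img"][110:290,230:430],None,fx=3.,fy=3.,interpolation=2)
cv2.imwrite("pics/c1.png",cr[:,:,::-1]);cv2.imwrite("pics/s1.png",sr[:,:,::-1])
E
```

```text
bar 168 ((471.23284912109375, 224.723876953125), (10.787919998168945, 148.14419555664062), 7.538649559020996) [220. 218.] [268. 222.]
bin@100 ((604.6232299804688, 231.99801635742188), (164.57809448242188, 237.49781799316406), 7.620898723602295)
carton ((618.0679931640625, -209.04736328125), (148.4966583251953, 229.7504425048828), 6.461725234985352)
pad ((628.3713989257812, -267.5312805175781), (96.58393096923828, 89.41442108154297), 5.539637565612793)
```

View pics/c1.png

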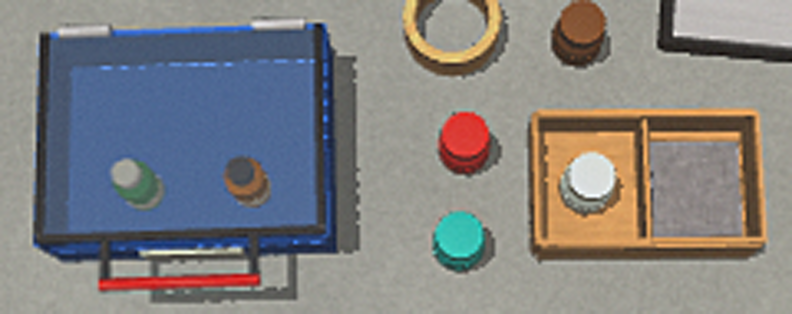

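View pics/s1.png

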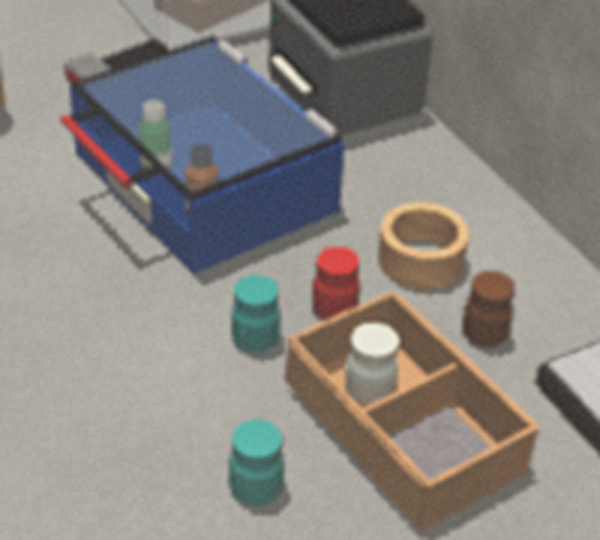

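Crops: the amber cap is at top (263,186.5) / side (297.3,161.7) and the green cap at top (228,186.5) / side (281,146). The carton rim corners are clear, and red, brown and turquoise decoy jars stand outside the bin and carton. Next I refine the poses.

```bash
python3 - <<'E'
from h import *
np.set_printoptions(precision=1,suppress=True)
d=pickle.load(open("d0.pkl","rb"));c=d["top"];s=d["side"]
f=lambda p:(p[0]/3.3+190-.35,p[1]/3.3+135-.35)
g=lambda p:(p[0]/3+230-.33,p[1]/3+110-.33)
print("amber cap",tri(c,f((241,168)),s,g((202,153))),plane(c,[f((241,168))],95))
print("green cap",tri(c,f((125,168)),s,g((153,105))),plane(c,[f((125,168))],95))
print("rim top",plane(c,[f(p) for p in((532,110),(758,110),(765,245),(533,245))],65))
print("rim side",plane(s,[g(p) for p in((289,343),(393,296),(535,430),(430,487))],65))
print("pad right/back edges top",plane(c,[f(p) for p in((650,140),(742,138),(744,236),(652,236))],11))
yaw=np.radians(7.5);R=np.array([[np.cos(yaw),-np.sin(yaw)],[np.sin(yaw),np.cos(yaw)]])
C=np.array([471.2,224.7])+R@[150,0];print("bin",C,"amber",C+R@[-35,-55],"green",C+R@[-35,55])
print("bin rim side (back-right,back-left..)",plane(s,[g(p) for p in((343,148),(213,38))],101), "pred",C+R@[105,-140],C+R@[105,140])
print("bar ends side",plane(s,[g(p) for p in((65,121),(127,180))],105))
E
```

```text
amber cap [586.2 183.9  91.7] [[586.8 182.9  95. ]]
green cap [573.4 294.5  95.4] [[576.  293.9  95. ]]
rim top [[ 679.5  -90.5   65. ]
 [ 701.7 -313.9   65. ]
 [ 566.7 -326.9   65. ]
 [ 544.9 -102.5   65. ]]
rim side [[ 542.9 -112.7   65. ]
 [ 673.   -98.1   65. ]
 [ 695.6 -316.    65. ]
 [ 570.6 -329.8   65. ]]
pad right/back edges top [[ 675.  -216.8   11. ]
 [ 686.6 -311.5   11. ]
 [ 584.2 -318.5   11. ]
 [ 575.2 -225.1   11. ]]
bin [619.9 244.3] amber [592.4 185.2] green [578.  294.2]
bin rim side (back-right,back-left..) [[730.  111.6 101. ]
 [699.  397.6 101. ]] pred [742.3 119.2] [705.7 396.8]
bar ends side [[459.3 294.5 105. ]
 [481.4 156.6 105. ]]
```

```bash
cat > plan.py <<'E'
import sys,numpy as np
from scipy.spatial.transform import Rotation as Ro
from workcell import arm
yb=np.radians(7.5); ux=np.array([np.cos(yb),np.sin(yb),0]); uy=np.array([-ux[1],ux[0],0]); uz=np.array([0,0,1.])
B=np.array([471.2,224.7,0])+150*ux          # bin origin
def tool(yaw_y,tilt):   # tilt: tool z leans toward local +x of a part with tool y at yaw_y
    y=np.array([np.cos(yaw_y),np.sin(yaw_y),0]); f=np.array([np.sin(yaw_y),-np.cos(yaw_y),0])
    z=np.sin(tilt)*f-np.cos(tilt)*uz; return np.c_[np.cross(y,z),y,z]
DOWN=tool(yb,0); SL=lambda deg=30,yaw=7.5: tool(np.radians(90+yaw),np.radians(deg))
def binp(x,y,z): return B+x*ux+y*uy+z*uz
def row(G,R,base=None):  # grasp point G, tool R -> row numbers from present (or given) pose
    s=arm.state() if base is None else base
    P=np.array(G)+8*R[:,2]
    R0=Ro.from_quat(s["eef_rot"]).as_matrix()
    return np.round(np.r_[R0.T@(P-s["eef_pos"])/300, Ro.from_matrix(R0.T@R).as_rotvec()/np.pi],4).tolist()
E
python3 - <<'E'
from plan import *
print(row(binp(-150,0,210),DOWN)); print(DOWN)
E
```

```text
[-1.3359, -0.8827, 0.1331, -0.0005, 0.0002, 0.3785]
[[-0.13052619  0.99144486  0.        ]
 [ 0.99144486  0.13052619 -0.        ]
 [-0.          0.         -1.        ]]
```

```bash
python3 -m crank '[[-0.95,-0.63,0.09,0,0,0.378,0.4],[-0.95,-0.63,0.09,0,0,0.378,0.4],[-0.95,-0.63,0.09,0,0,0.378,0.4],[-0.95,-0.63,0.09,0,0,0.378,0.4],[-0.95,-0.63,0.09,0,0,0.378,0.4],[-0.95,-0.63,0.09,0,0,0.378,0.4],[-0.95,-0.63,0.09,0,0,0.378,0.4]]' 40; python3 -c "
from plan import *
print(row(binp(-150,0,210),DOWN))"
```

```text
t: 1.02
eef_pos: [379.5, 325.4, 214.9]
eef_rot: [0.661, 0.75, -0.0, 0.0]
contact_force: [-0.4, -0.0, -0.1]
opening: 0.401
grasp_force: 0.0
[-0.3712, 0.2612, 0.0434, -0.0001, 0.0003, -0.0017]
```

```bash
python3 -m crank '[[-0.371,0.261,0.043,0,0,-0.0017,0.4],[-0.371,0.261,0.043,0,0,-0.0017,0.4],[-0.371,0.261,0.043,0,0,-0.0017,0.4],[-0.371,0.261,0.043,0,0,-0.0017,0.4]]'; python3 - <<'E'
from plan import *
from h import *
from workcell import imaging
s=arm.state();print(s["q"],row(binp(-150,0,210),DOWN),row(binp(-150,0,104),DOWN))
c=imaging.camera("wrist");cv2.imwrite("pics/w1.png",c["img"][:,:,::-1]);pickle.dump(c,open("w1.pkl","wb"))
h=cv2.cvtColor(c["img"],cv2.COLOR_RGB2HSV);m=(((h[...,0]<8)|(h[...,0]>172))&(h[...,1]>140)&(h[...,2]>80)).astype(np.uint8)
n,l,st,ce=cv2.connectedComponentsWithStats(m);print(st[1:][st[1:,4]>100])
E
```

```text
t: 1.52
eef_pos: [470.4, 226.9, 202.0]
eef_rot: [0.658, 0.753, -0.0, -0.0]
contact_force: [0.1, 0.7, -0.3]
opening: 0.401
grasp_force: 0.0
[3.16945721e-01 2.90834358e-01 1.72581069e+00 4.09055156e-04
 1.12607586e+00 1.81044779e-01] [-0.0077, 0.0018, 0.0001, -0.0004, -0.0, 0.0015] [-0.0078, 0.0022, 0.3534, -0.0004, -0.0, 0.0015]
[[ 306  102   17  198 2969]
 [ 420  369   30   28  305]]
```

View pics/w1.png

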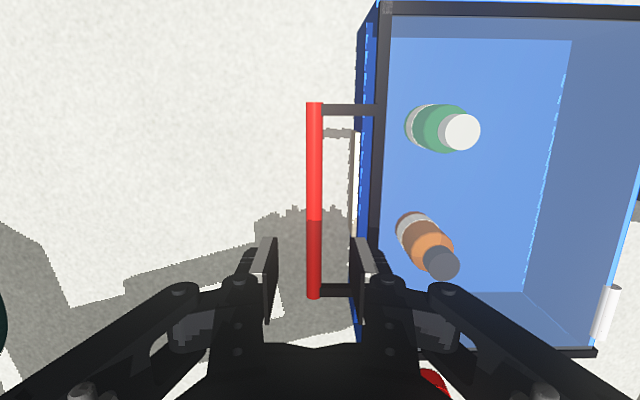

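The wrist view shows the bar at columns 306–323 between the fingers, with the amber cap at about (443,264) and the green cap at (463,132). I'll localise from this view, then go down.

```bash
python3 - <<'E'
from plan import *
from h import *
np.set_printoptions(precision=1,suppress=True)
c=pickle.load(open("w1.pkl","rb"))
print(plane(c,[(314.5,102),(314,299)],107)); print(plane(c,[(443,264),(463,132)],95))
t=pickle.load(open("d0.pkl","rb"))["top"]
print("tri amber",tri(c,(443,264),t,(262.7,185.6)))
print("flap front edge",plane(c,[(378,345),(381,5)],102),"pred",binp(-105,-140,0))
E
python3 -m crank '[[-0.008,0.002,0.15,0,0,0,0.4],[-0.008,0.002,0.3,0,0,0,0.4],[-0.008,0.002,0.353,0,0,0,0.4],[-0.008,0.002,0.353,0,0,0,0.4],[-0.008,0.002,0.353,0,0,0,0],[-0.008,0.002,0.353,0,0,0,0],[-0.008,0.002,0.353,0,0,0,0],[-0.008,0.002,0.353,0,0,0,0]]' 40
```

```text
[[461.  298.2 107. ]
 [481.5 146.9 107. ]]
[[583.6 186.   95. ]
 [572.1 292.5  95. ]]
tri amber [587.2 183.6  89.3]
flap front edge [[543.4 105.6 102. ]
 [495.4 364.3 102. ]] pred [534.1  91.8   0. ]
t: 2.58
eef_pos: [470.9, 225.6, 97.9]
eef_rot: [0.657, 0.754, 0.0, -0.0]
contact_force: [-5.2, 1.3, 7.6]
opening: 0.123
grasp_force: 39.3
```

```bash
python3 -m crank '[[0,0.007,-0.1,0,0,0,0],[0,0.026,-0.199,0,0,0,0],[0,0.057,-0.294,0,0,0,0],[0,0.099,-0.385,0,0,0,0],[0,0.152,-0.471,0,0,0,0],[0,0.214,-0.549,0,0,0,0],[0,0.286,-0.62,0,0,0,0],[0,0.365,-0.681,0,0,0,0]]'; python3 - <<'E'
from plan import *
for a in(1.08,1.2,1.32):
  b=a+.012; print(a,row(binp(102-251*np.cos(b),0,101+251*np.sin(b)),DOWN))
E
```

```text
t: 3.58
eef_pos: [575.4, 239.6, 303.0]
eef_rot: [0.657, 0.754, -0.003, -0.003]
contact_force: [-13.2, -1.5, 12.2]
opening: 0.12
grasp_force: 39.4
1.08 [-0.0048, 0.1033, -0.0435, -0.0027, 0.0001, 0.0023]
1.2 [-0.0055, 0.1946, -0.0851, -0.0027, 0.0001, 0.0023]
1.32 [-0.0062, 0.2902, -0.1154, -0.0027, 0.0001, 0.0023]
```

```bash
python3 -m crank '[[0,0.095,-0.047,0,0,0,0],[0,0.186,-0.088,0,0,0,0],[0,0.28,-0.117,0,0,0,0],[0,0.28,-0.117,0,0,0,0],[0,0.28,-0.117,0,0,0,0.55],[0,0.28,-0.117,0,0,0,0.55],[0,0.28,-0.25,0,0,0,0.55],[0,0.26,-0.4,0,0,0,0.55]]'; python3 - <<'E'
from plan import *
A=(587.5,185)
g=np.r_[A,50.]; R=SL()
print(row(g-R[:,2]*220,R),row(g-R[:,2]*220-[60,0,0],R)); s=arm.state();print(s["q"])
E
```

```text
t: 4.58
eef_pos: [656.5, 250.6, 420.2]
eef_rot: [0.657, 0.754, -0.001, -0.001]
contact_force: [0.7, 0.4, 0.5]
opening: 0.55
grasp_force: 0.0
[-0.1823, -0.6095, 0.6239, -0.131, -0.1315, -0.4852] [-0.1549, -0.8076, 0.6244, -0.131, -0.1315, -0.4852]
[ 2.66608227e-01  4.29371159e-01  9.78209089e-01 -2.55340954e-04
  1.73701622e+00  1.28874834e-01]
```

```bash
python3 -m crank '[[0,-0.2,0,-0.131,-0.1315,-0.485,0.7],[-0.05,-0.4,0.05,-0.131,-0.1315,-0.485,0.9],[-0.1,-0.6,0.12,-0.131,-0.1315,-0.485,1],[-0.15,-0.78,0.22,-0.131,-0.1315,-0.485,1],[-0.155,-0.808,0.4,-0.131,-0.1315,-0.485,1],[-0.155,-0.808,0.624,-0.131,-0.1315,-0.485,1],[-0.155,-0.808,0.624,-0.131,-0.1315,-0.485,1],[-0.155,-0.808,0.624,-0.131,-0.1315,-0.485,1],[-0.155,-0.808,0.624,-0.131,-0.1315,-0.485,1]]'; python3 - <<'E'
from plan import *
from h import *
from workcell import imaging
A=(587.5,185)
g=np.r_[A,50.]; R=SL()
print(arm.state()["q"])
for d in(220,100,0):print(row(g-R[:,2]*d,R))
c=imaging.camera("wrist");pickle.dump(c,open("w2.pkl","wb"));a=c["img"]
s=imaging.camera("side")["img"][60:260,180:400];s=cv2.resize(s,(440,400))
cv2.imwrite("pics/w2.png",cv2.resize(np.hstack([cv2.resize(a,(640,400)),s]),None,fx=.74,fy=.74)[:,:,::-1])
E
```

```text
t: 5.7
eef_pos: [422.2, 171.3, 233.1]
eef_rot: [-0.065, 0.963, 0.017, 0.26]
contact_force: [-0.8, 0.3, -0.3]
opening: 1.001
grasp_force: 0.0
[ 0.30041047 -0.0437551   2.19407468 -0.18279739  0.47711618 -1.26559923]
[-0.1726, -0.0276, 0.0984, 0.0004, 0.0011, 0.0014]
[-0.1712, -0.0282, 0.4984, 0.0004, 0.0011, 0.0014]
[-0.17, -0.0286, 0.8317, 0.0004, 0.0011, 0.0014]
```

View pics/w2.png

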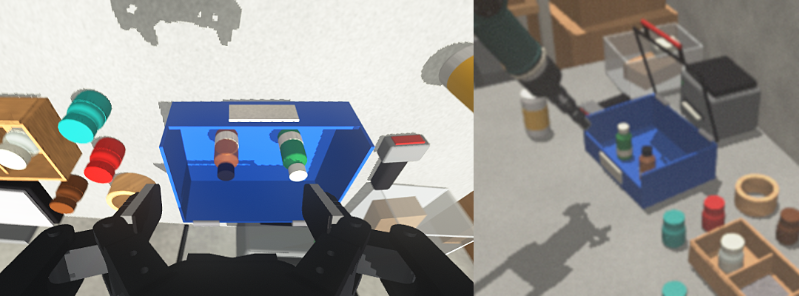

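The flap is still up near its stop (side pane). The amber cap is at about (226,172) in the left pane, which is full-resolution wrist (305,232). I'll check the amber position from this view.

```bash
python3 - <<'E'
from plan import *
from h import *
np.set_printoptions(precision=1,suppress=True)
c=pickle.load(open("w2.pkl","rb"))
for A in((587.5,185),(592.4,185.2)):
  print(A,proj(c,[[*A,95],[*A,80],[*A,5]]))
h=cv2.cvtColor(c["img"],cv2.COLOR_RGB2HSV)
m,cs=comps(c,(0,60,60),(22,255,255),(280,170,340,250),1)
print(cv2.boundingRect(cs[0])); M=cv2.moments(cs[0]);print(M["m10"]/M["m00"],M["m01"]/M["m00"])
m,cs=comps(c,(0,0,0),(179,255,75),(280,205,330,250),1);print("cap",cv2.boundingRect(cs[0]))
E
```

```text
(587.5, 185) [[305.1 237.8]
 [305.3 227.3]
 [306.3 182.6]]
(592.4, 185.2) [[304.8 240.4]
 [305.  230. ]
 [306.1 185.3]]
(290, 188, 32, 37)
305.5876042908224 204.93663090981326
cap (294, 220, 22, 24)
```

```bash
python3 -m crank '[[-0.1,-0.015,0.06,0,0.001,0.001,1],[-0.172,-0.028,0.12,0,0.001,0.001,1],[-0.172,-0.028,0.3,0,0.001,0.001,1],[-0.171,-0.028,0.48,0,0.001,0.001,1],[-0.17,-0.028,0.62,0,0.001,0.001,1],[-0.17,-0.028,0.74,0,0.001,0.001,1],[-0.17,-0.028,0.8,0,0.001,0.001,1],[-0.17,-0.028,0.8,0,0.001,0.001,1]]'; python3 - <<'E'
from plan import *
g=np.array([587.5,185,50.]); R=SL()
s=arm.state();print(s["q"],s["contact_force"]);print(row(g,R))
E
```

```text
t: 6.8
eef_pos: [597.9, 194.0, 73.7]
eef_rot: [-0.059, 0.97, 0.007, 0.237]
contact_force: [0.1, -0.6, -0.6]
opening: 1.001
grasp_force: 0.0
[ 0.24527109  0.48738248  1.9966886  -0.37472627  0.19673601 -1.09572476] [ 0.09542334 -0.56410411 -0.63754158]
[0.069, -0.0241, 0.0796, -0.0061, -0.0143, -0.0015]
```

Joint 5 is at its limit at 30° of slant, so I'll use 22°.

```bash
python3 - <<'E'
from plan import *
g=np.array([587.5,185,52.])
for t in (24,22,20): print(t,row(g,SL(t)),row(g-SL(t)[:,2]*25,SL(t)))
E
```

```text
24 [0.0687, -0.0242, 0.0737, -0.006, 0.0191, -0.0018] [0.0637, -0.0258, -0.0095, -0.006, 0.0191, -0.0018]
22 [0.0696, -0.0242, 0.0736, -0.006, 0.0302, -0.0019] [0.0617, -0.0257, -0.0093, -0.006, 0.0302, -0.0019]
20 [0.0706, -0.0242, 0.0735, -0.006, 0.0413, -0.002] [0.0598, -0.0257, -0.0091, -0.006, 0.0413, -0.002]
```

```bash
python3 -m crank '[[0.02,-0.01,-0.03,-0.006,0.03,-0.002,1],[0.04,-0.02,-0.03,-0.006,0.03,-0.002,1],[0.062,-0.026,-0.03,-0.006,0.03,-0.002,1]]'; python3 - <<'E'
from plan import *
g=np.array([587.5,185,52.])
for t in (24,22): print(t,row(g,SL(t)),row(g-SL(t)[:,2]*25,SL(t)))
print(arm.state()["q"])
E
```

```text
t: 7.18
eef_pos: [577.3, 182.9, 74.4]
eef_rot: [-0.064, 0.979, 0.012, 0.192]
contact_force: [0.5, -0.4, -0.8]
opening: 1.005
grasp_force: 0.0
24 [-0.0047, 0.0028, 0.1089, -0.0003, -0.0101, -0.0001] [-0.002, 0.0027, 0.0256, -0.0003, -0.0101, -0.0001]
22 [-0.0037, 0.0028, 0.1089, -0.0003, 0.001, -0.0001] [-0.004, 0.0027, 0.0256, -0.0003, 0.001, -0.0001]
[ 0.21152458  0.46324339  1.97806029 -0.10105358  0.31572972 -1.3997774 ]
```

```bash
python3 -m crank '[[-0.004,0.003,0.05,0,0.001,0,1],[-0.004,0.003,0.09,0,0.001,0,1],[-0.004,0.003,0.109,0,0.001,0,1],[-0.004,0.003,0.109,0,0.001,0,0.6],[-0.004,0.003,0.109,0,0.001,0,0.3],[-0.004,0.003,0.109,0,0.001,0,0.2],[-0.004,0.003,0.109,0,0.001,0,0.2],[-0.004,0.003,0.109,0,0.001,0,0.2]]' 35; python3 -c "
from plan import *
s=arm.state();print(s['q'],s['contact_force'])"
```

```text
t: 8.18
eef_pos: [591.3, 186.2, 44.3]
eef_rot: [-0.065, 0.98, 0.012, 0.19]
contact_force: [-1.8, 0.1, 1.2]
opening: 0.455
grasp_force: 36.1
[ 0.21122812  0.53195677  1.96099418 -0.11263785  0.26849818 -1.38858535] [-1.75484234  0.11710273  1.19015762]
```

```bash
python3 -m crank '[[0,0,-0.05,0,0,0,0.2],[0,0,-0.13,0,0,0,0.2],[0,0,-0.25,0,0,0,0.2],[0,0,-0.38,0,0,0,0.2],[0,0,-0.52,0,0,0,0.2],[0.04,0,-0.65,0,0,0,0.2],[0.14,0,-0.75,0,0,0,0.2],[0.25,0,-0.82,0,0,0,0.2],[0.25,-0.05,-0.82,0,0,0,0.2],[0.25,-0.1,-0.82,0,0,0,0.2]]'; python3 - <<'E'
from plan import *
from h import *
from workcell import imaging
print(arm.state()["q"])
pt=np.array([628.5,-267,0.])
for h in(190,110):print(row(pt+[0,0,h],SL(22,5.8)))
c=imaging.camera("wrist");a=c["img"]
s=imaging.camera("side")["img"][20:260,130:400];s=cv2.resize(s,(450,400))
cv2.imwrite("pics/w3.png",cv2.resize(np.hstack([a,s]),None,fx=.73,fy=.73)[:,:,::-1])
E
```

```text
t: 9.43
eef_pos: [433.7, 135.2, 244.9]
eef_rot: [-0.065, 0.98, 0.013, 0.19]
contact_force: [0.1, 0.5, -0.7]
opening: 0.458
grasp_force: 35.9
[ 0.15714532 -0.03453141  2.07651756 -0.01379973  0.71669947 -1.5381329 ]
[-0.3636, -1.4152, 0.3708, 0.0038, -0.0003, 0.0094]
[-0.2639, -1.4151, 0.6181, 0.0038, -0.0003, 0.0094]
```

View pics/w3.png

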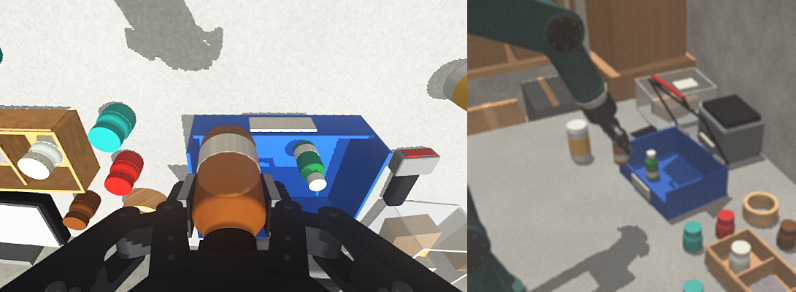

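The amber bottle is held and clear of the bin, and the flap is still sinking. Now over to the carton.

```bash
python3 -m crank '[[-0.03,-0.12,0.02,0,0,0,0.2],[-0.08,-0.3,0.06,0,0,0.003,0.2],[-0.13,-0.5,0.11,0,0,0.006,0.2],[-0.18,-0.7,0.16,0,0,0.009,0.2],[-0.22,-0.86,0.2,0,0,0.009,0.2],[-0.25,-0.97,0.24,0,0,0.009,0.2],[-0.25,-0.97,0.24,0,0,0.009,0.2]]'; python3 - <<'E'
from plan import *
pt=np.array([628.5,-267,0.])
for h in(170,110):print(row(pt+[0,0,h],SL(22,5.8)))
E
```

```text
t: 10.4
eef_pos: [570.1, -142.7, 205.2]
eef_rot: [-0.05, 0.981, 0.015, 0.189]
contact_force: [-0.6, 1.0, -1.3]
opening: 0.457
grasp_force: 36.0
[-0.0979, -0.4336, 0.1879, 0.0032, -0.0005, -0.0007]
[-0.0233, -0.4356, 0.3735, 0.0032, -0.0005, -0.0007]
```

```bash
python3 -m crank '[[-0.04,-0.15,0.06,0,0,0,0.2],[-0.07,-0.3,0.12,0.002,0,0,0.2],[-0.09,-0.4,0.16,0.003,0,0,0.2],[-0.098,-0.434,0.188,0.003,0,0,0.2],[-0.098,-0.434,0.188,0.003,0,0,0.2],[-0.098,-0.434,0.188,0.003,0,0,0.2]]'; python3 - <<'E'
from plan import *
from h import *
from workcell import imaging
np.set_printoptions(precision=2,suppress=True)
pt=np.array([628.5,-267,0.])
print(arm.state()["q"])
for h in(120,90,66,57.5):print(h,row(pt+[0,0,h],SL(22,5.8)))
a=imaging.camera("top")["img"][140:235,190:440];b=imaging.camera("side")["img"][100:300,240:440]
cv2.imwrite("pics/p1.png",np.hstack([cv2.resize(a,(480,182*1)) if 0 else cv2.copyMakeBorder(cv2.resize(a,None,fx=1.7,fy=1.7),0,238,0,0,0),cv2.resize(b,(370,int(95*1.7+.5)+238))])[:,:,::-1])
E
```

```text
t: 11.15
eef_pos: [630.0, -262.5, 162.9]
eef_rot: [-0.05, 0.981, 0.011, 0.189]
contact_force: [-0.4, -0.4, 0.0]
opening: 0.456
grasp_force: 36.0
[-0.63  0.43  1.7   0.37  0.76 -2.54]
120 [0.0592, -0.0148, 0.1569, 0.0011, -0.0009, 0.0003]
90 [0.0964, -0.0151, 0.2498, 0.0011, -0.0009, 0.0003]
66 [0.1262, -0.0153, 0.324, 0.0011, -0.0009, 0.0003]
57.5 [0.1367, -0.0154, 0.3503, 0.0011, -0.0009, 0.0003]
```

View pics/p1.png

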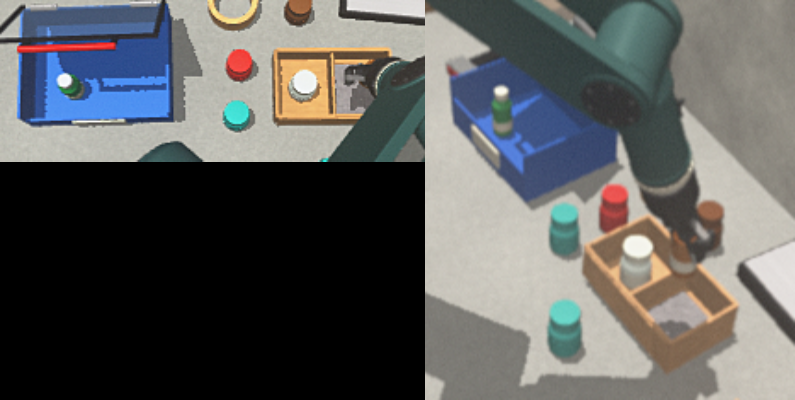

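The bottle is over the pad cell, and the flap is part-way down and free of the arm. Lowering.

```bash
python3 -m crank '[[0.03,-0.008,0.08,0.001,-0.001,0,0.2],[0.06,-0.015,0.157,0.001,-0.001,0,0.2],[0.09,-0.015,0.235,0.001,-0.001,0,0.2],[0.114,-0.015,0.29,0.001,-0.001,0,0.2],[0.12,-0.015,0.31,0.001,-0.001,0,0.2],[0.124,-0.015,0.318,0.001,-0.001,0,0.2],[0.124,-0.015,0.318,0.001,-0.001,0,0.2],[0.124,-0.015,0.318,0.001,-0.001,0,0.2]]'; python3 - <<'E'
from plan import *
pt=np.array([628.5,-267,0.])
for h in(62,60,58,56.5,55):print(h,row(pt+[0,0,h],SL(22,5.8)))
E
```

```text
t: 12.25
eef_pos: [632.7, -269.0, 61.2]
eef_rot: [-0.05, 0.98, 0.009, 0.192]
contact_force: [-0.9, -0.9, -1.5]
opening: 0.455
grasp_force: 36.0
62 [0.0112, 0.0082, 0.0194, -0.0007, 0.0007, 0.0002]
60 [0.0138, 0.0082, 0.0256, -0.0007, 0.0007, 0.0002]
58 [0.0163, 0.0082, 0.0317, -0.0007, 0.0007, 0.0002]
56.5 [0.0182, 0.0082, 0.0364, -0.0007, 0.0007, 0.0002]
55 [0.02, 0.0082, 0.041, -0.0007, 0.0007, 0.0002]
```

```bash
python3 -m crank '[[0.008,0.006,0.012,0,0,0,0.2],[0.011,0.008,0.019,0,0,0,0.2],[0.0125,0.008,0.0225,0,0,0,0.2],[0.014,0.008,0.026,0,0,0,0.2],[0.015,0.008,0.029,0,0,0,0.2],[0.0163,0.008,0.032,0,0,0,0.2],[0.0163,0.008,0.032,0,0,0,0.2],[0.0163,0.008,0.032,0,0,0,0.2]]'
```

```text
t: 13.25
eef_pos: [631.2, -266.5, 50.3]
eef_rot: [-0.05, 0.98, 0.009, 0.192]
contact_force: [-2.8, 0.8, 6.3]
opening: 0.458
grasp_force: 36.5
```

Contact with the pad is showing (about 7 N). Now release and back out along the tool axis.

```bash
python3 -m crank '[[0,0,0,0,0,0,0.5],[0,0,0,0,0,0,0.6],[0,0,0,0,0,0,0.68],[0,0,0,0,0,0,0.68],[0,0,-0.06,0,0,0,0.68],[0,0,-0.16,0,0,0,0.68],[0,0,-0.32,0,0,0,0.68],[0,0,-0.5,0,0,0,0.68],[0,0,-0.65,0,0,0,0.68],[0,0,-0.65,0,0,0,0.68]]'
python3 -m crank '[[0.1,0,-0.1,0,0,0,0.68],[0.3,0,-0.2,0,0,0,0.68],[0.45,0,-0.25,0,0,0,0.68],[0.45,0,-0.25,0,0,0,0.68],[0.45,0,-0.25,0,0,0,0.68],[0.45,0,-0.25,0,0,0,0.68],[0.45,0,-0.25,0,0,0,0.68],[0.45,0,-0.25,0,0,0,0.68],[0.45,0,-0.25,0,0,0,0.68],[0.45,0,-0.25,0,0,0,0.68]]'
for i in 1 2 3 4 5 6; do python3 -m crank '[[0,0,0,0,0,0,0.68],[0,0,0,0,0,0,0.68],[0,0,0,0,0,0,0.68],[0,0,0,0,0,0,0.68],[0,0,0,0,0,0,0.68],[0,0,0,0,0,0,0.68],[0,0,0,0,0,0,0.68],[0,0,0,0,0,0,0.68],[0,0,0,0,0,0,0.68],[0,0,0,0,0,0,0.68]]' | head -2; done
python3 - <<'E'
from h import *
from workcell import imaging
a=imaging.camera("top");b=imaging.camera("side")
pickle.dump((a,b),open("d1.pkl","wb"))
A=cv2.resize(a["img"][130:235,190:440],None,fx=1.7,fy=1.7)
cv2.imwrite("pics/f1.png",np.hstack([cv2.copyMakeBorder(A,0,400-A.shape[0],0,0,0),cv2.resize(b["img"][100:300,240:440],(370,400))])[:,:,::-1])
E
```

```text
t: 14.5
eef_pos: [558.6, -275.3, 235.6]
eef_rot: [-0.05, 0.98, 0.006, 0.194]
contact_force: [0.0, -0.5, -0.1]
opening: 0.678
grasp_force: 0.0
t: 15.75
eef_pos: [405.7, -288.9, 249.1]
eef_rot: [-0.05, 0.98, 0.009, 0.191]
contact_force: [0.2, -0.0, -0.7]
opening: 0.68
grasp_force: 0.0
t: 17.0
eef_pos: [405.6, -289.0, 249.1]
t: 18.25
eef_pos: [405.6, -289.0, 249.1]
t: 19.5
eef_pos: [405.6, -288.9, 249.1]
t: 20.75
eef_pos: [405.6, -289.0, 249.1]
t: 22.0
eef_pos: [405.6, -288.9, 249.2]
t: 23.25
eef_pos: [405.6, -289.0, 249.2]
```

View pics/f1.png

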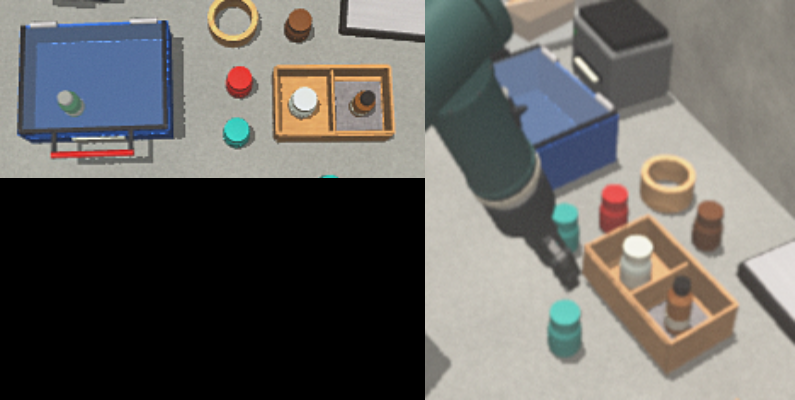

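The amber bottle stands upright on the pad. The flap looks shut, so I'll compare the bar with its first position.

```bash
cat > bar.py <<'E'
from h import *
from workcell import imaging
def bar(c):
    h=cv2.cvtColor(c["img"],cv2.COLOR_RGB2HSV)[195:235,205:290];m=((h[...,0]<8)|(h[...,0]>172))&(h[...,1]>140)&(h[...,2]>90)
    p=np.argwhere(m);return len(p),p.mean(0).round(2)
print(bar(pickle.load(open("d0.pkl","rb"))["top"]),bar(pickle.load(open("d1.pkl","rb"))[0]),bar(imaging.camera("top")))
E
python3 -m crank '[[0,0,0,0,0,0,0.68],[0,0,0,0,0,0,0.68],[0,0,0,0,0,0,0.68],[0,0,0,0,0,0,0.68],[0,0,0,0,0,0,0.68],[0,0,0,0,0,0,0.68],[0,0,0,0,0,0,0.68],[0,0,0,0,0,0,0.68],[0,0,0,0,0,0,0.68],[0,0,0,0,0,0,0.68]]' >/dev/null; python3 bar.py
```

```text
(168, array([24.99, 39.05])) (166, array([24.98, 39.25])) (166, array([24.98, 39.25]))
```

The bar is back at its starting position and has stopped moving, so the flap is shut.

```bash
python3 -c "
from workcell import workorder
print(workorder.finish_job())"
```

```text
the job is handed in; nothing more can be done
None
```

The amber bottle stands upright on the carton's pad, set down rather than dropped; the flap is shut, everything else looks in place on camera, and the job was handed in at about 25 s. The one doubt is joint 5, which read 0.197 against its 0.20 limit before I eased the slant to 22 degrees.

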